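Load a label cassette from the spring dispenser into the label printer

TASK

Load the label printer: draw the top cassette out of the dispenser of narrow cassettes so that the next one rises into place, lay it flat on the bench and let go of it to change your grip to its tail, then push it nose first through the printer's dust flap until it is fully home against the end of the bay. Let go of it there, and leave the other cassettes in their dispensers and everything else on the bench where it is.

Things in the scene. Friction and masses are not known exactly. Their poses are not given: they have to be found in the camera images.
- dispenser: steel spring-loaded dispenser of the narrow cassettes, fixed; 72 wide foot, walls 61 over all. Origin on the bench under the middle of its well, +x points out of its open end, +z up. Walls span x -40 to 41, 96.5 high; lips along both walls (undersides 92.5 up) hold the stack down: a cassette can only be drawn out level along +x. Corner posts at the open end, 65.5 high, hold back all but the top one
- dispenser_seat (a point): where the top narrow cassette's centre sits, pressed up against the lips: 17 mm along +x from the dispenser's origin, 81.5 above the bench; same axes. The noses stick out of the open end, from 18 to 52 mm ahead of this point, with free room for fingers at both sides. Drawing one takes about 5 to 15 N; after 75 mm it is free of the lips, after 110 clear of the next nose
- dispenser_follower (a joint): height in m of the plate under the narrow stack, which a spring (9 N when full, 100 N/m) presses up: about 0 with three cassettes, 0.022 once one is drawn and the next has risen
- cassette_top_center (a point): centre of the narrow label cassette on top of its stack, the one to load. Grey plastic, mm: 104 long x 50 wide x 22 high: a body 70 long and 50 wide (the tail half) and a nose 34 long and 38 wide; about 120 g. +x points along its length from tail to nose, +z up.
- cassette_top_nose (a point): middle of the nose's end face of that cassette, 52 mm from its centre along its +x; same axes.
- cassette_next_center (a point): centre of the narrow cassette second from the top, same shape; it stays in the dispenser.
- cassette_low_center (a point): centre of the third narrow cassette, same shape; it stays in the dispenser.
- wide_dispenser: like the other dispenser, same axes, but 86 wide at its foot (75 over its walls) and holding three wide cassettes; leave alone.
- wide_top_center (a point): centre of the topmost wide cassette, mm: 104 long x 64 wide x 22 high (body 70 x 64, nose 34 x 52), same axes; too wide for the printer, to be left alone.
- wide_mid_center (a point): centre of the middle wide cassette, mm: 104 long x 64 wide x 22 high (body 70 x 64, nose 34 x 52), same axes; too wide for the printer, to be left alone.
- wide_low_center (a point): centre of the lowest wide cassette, mm: 104 long x 64 wide x 22 high (body 70 x 64, nose 34 x 52), same axes; too wide for the printer, to be left alone.
- printer: label printer, fixed, 180 wide (y -90 to 90), 240 deep (x 0 to 240); origin on the bench below the middle of its front, +x points straight in, +z up. 84 high in front, a hump 174 high from x = 100 on. Its front has the mouth of the cassette bay: 56 wide, floor 40 above the bench, ceiling 74, bay 74 deep, under a clear window
- mouth (a point): middle of the lower edge of the bay's mouth, level with the bay floor, 40 mm above the bench; axes as the printer's.
- bay_stop (a point): centre of the bay's end wall, 74 mm in from the mouth, 11 above the bay floor: where the nose's end face comes when the cassette is fully home, its tail then standing 30 mm out of the mouth; axes as the printer's (+x inward).
- flap (a joint): dust flap across the mouth, hinged along its upper edge (70 mm above the bench), 27 high, swings inward and up; angle in rad, 0 hanging shut, 1.45 fully open; a light spring (about 0.5 to 1.5 N at its lower edge) shuts it. The cassette pushes it open and it then rests on the cassette's top.
- tape_center (a point): centre of a clear tape roll lying flat, 84 diameter, 24 high; leave alone.
- cutter_center (a point): box cutter lying flat, 125 long (x -63 to 62), 26 wide, 20 high; point at its middle, 8 mm above the bench, x along its length; leave alone.
- mug_mid (a point): mug, 76 diameter, 90 high, handle reaching 40 mm out of its wall toward its +y; point on its axis half-way up; leave alone.
- spray_mid (a point): white plastic bottle, 64 diameter, 180 high; point on its axis, half-way up; leave alone.
- carton_mid (a point): small cardboard carton, 90 x 70 x 60 high; its centre; leave alone.
- jar_mid (a point): amber glass jar, 68 diameter, 60 high; point on its axis, half-way up; leave alone.
- wrench_mid (a point): flat steel wrench, 130 long, up to 38 wide, 8 high, lying along its x; point at the middle of its length, 4 mm above the bench; leave alone.
Things that resemble listed ones, but are neither listed nor needed, are in the scene too. Leave any purple or red look-alike of the part that bears cassette_top_center alone.

How it is judged (in metres and radians):
On the way, in this order (a step that is already met when the one before it is completed fails the run):
1. the top narrow cassette is out of its dispenser and the next one has risen under the lips (horizontal distance between cassette_top_center and dispenser_seat above 0.11 m and value of joint dispenser_follower above 0.018 m and distance between cassette_next_center and dispenser_seat below 0.007 m), for 0.2 s.
2. the cassette lies flat on the bench, let go (height (world z) of cassette_top_center below 0.016 m and angle between cassette_top_center's own z axis and vertical below 0.1 rad and contact force between cassette_top and the fingers below 0.1 N and linear speed of cassette_top below 0.02 m/s), for 0.1 s.
3. the cassette's nose has gone through the printer's mouth and holds the flap open (value of joint flap above 0.4 rad and x of cassette_top_nose in the frame of mouth between 0.01 and 0.06 m and z of cassette_top_nose in the frame of mouth between 0 and 0.03 m), for 0.05 s.
At the end, for the whole second after the job is handed in: The top narrow cassette lies at rest, nose first, in the printer bay: nose within 6 mm of the end wall, 12 mm of the middle line, 0.12 rad of straight and level; the second has risen to within 7 mm of the top seat of the dispenser, the third lies under it (15 mm sideways) (x of cassette_top_nose in the frame of bay_stop between -0.006 and 0.004 m and y of cassette_top_nose in the frame of bay_stop between -0.012 and 0.012 m and z of cassette_top_nose in the frame of bay_stop between -0.005 and 0.008 m and angle between the x axis of cassette_top_center and the x axis of bay_stop, either way round below 0.12 rad and angle between the z axis of cassette_top_center and the z axis of bay_stop, either way round below 0.12 rad and x of cassette_top_center in the frame of bay_stop below -0.04 m and value of joint dispenser_follower above 0.018 m and distance between cassette_next_center and dispenser_seat below 0.007 m and linear speed of cassette_top below 0.01 m/s and horizontal distance between cassette_low_center and dispenser_seat below 0.015 m); the robot touches nothing.
It fails at once if a bystander on the bench is moved more than 20 mm (distance of any of tape_center, cutter_center, wrench_mid, mug_mid, spray_mid, carton_mid, jar_mid from where it was at the start of the episode above 0.02 m).
It fails at once if a wide cassette is moved more than 12 mm (distance of any of wide_top_center, wide_mid_center, wide_low_center from where it was at the start of the episode above 0.012 m).
It fails at once if the second or third narrow cassette comes out of the dispenser (horizontal distance between any of cassette_next_center, cassette_low_center and dispenser_seat above 0.04 m).
It also fails if it takes over 67 s, if anything falls off the work surface, if the arm or the gripper's body presses on something with over 40 N, if the wrist force passes 120 N, or if a joint passes its speed limit or range.

ROBOT

A 6-joint arm with a two-finger parallel gripper is mounted at the origin on the work surface. World frame = base frame: x ahead of the robot, y to its left, z up, the work surface at z = 0. Lengths are in m, angles in degrees, forces in N, time in s.
With the tool pointing down it reaches from about 0.35 to 0.875 m from the base axis. Payload 4.2 kg.
Tool frame: the origin (TCP) lies where the fingers leave the gripper's body, on its centre line; the fingertips stand 70 mm ahead of it and the grasp point (between the pads) lies 51 mm ahead of it; z points along the fingers, y is the direction in which the jaws open and shut (so a half turn about z gives the same grasp; the last joint's range is limited). The gripper opens to 87 mm and grips with 3 to 60 N. Pads are 19 mm wide; open, the fingers measure 117 mm over their backs; the gripper's body (75 mm by 190 mm) begins 51 mm behind the grasp point.
Start: joints at [-62.189, 22.042, 0.453, 0, -68.411, -14.817], TCP at [0.141, -0.609, 0.292] pointing down, gripper open.
Joint ranges: [-179.83, 179.83], [-69.29, 118.12], [-61.27, 80.66], [-181.25, 117.63], [-171.15, -9.14], [-177.46, 177.46]. Speed limits (degrees/s): [159.86, 159.86, 180, 180, 180, 180].

INTERFACE

Orientations are given as a 3x3 rotation matrix whose columns are the frame's x, y, z axes.
In Python, from station import sense, capture, camera_model, finish_job gives the robot as it stands.
- The arm moves only by the shell command python3 -m inch 'ROWS'. ROWS is JSON, a list of rows, each an object with "hand": the closure, from 0 (fully open) to 1 (shut); "slide": the shift along the world's x, y, z in cm, a list of three; "yaw": the turn about the world's z in rad. A call has 1 to 10 rows; each row is the pose to reach, as a shift and turn from the pose commanded when the call began; what a row does not reach only later rows make up. A row lasts 1/8 s, in which the tool goes at most 62.5 mm and 10.7 degrees, less where a joint would pass 70% of its speed; a pose out of reach is approached as far as the arm can. A call with a gripper value outside its range is refused whole. The fingers move at their own pace and stop on an object; the grip force is fixed at half the most. Time passes only in rows, so rows that repeat a pose let the fingers close. It gives the time, the measured TCP pose, the force and the opening at its end, in the units of the state.
- sense(): the state, without advancing time (a new reading comes with each control period).
- capture(name): name is "scene" or "top"; returns the picture (400x640x3 uint8, blue, green, red); there is no depth.
- camera_model(name): a dict with "mtx" (3x3 intrinsics, pixels), "xyz" and "orientation" of the camera in the world. Camera axes: x right, y up, looking along -z (the intrinsics and any distortion apply to the point x, -y, -z); pixel columns grow to the right and rows downward; lengths in m; the calibration is good to about 2 mm. A picture is of the moment at which its call begins. camera_model takes no time and is no camera call.
- finish_job(): hands the job in, once; it reports no verdict.
The state is a dict: "time_s": time; "joints": joint angles; "joint_velocities": joint speeds; "effort": joint torques, N m; "tcp_pos": TCP position; "ee_rot": TCP orientation; "wrist_force": force on the tool from outside, world axes, zero at the start; "moment": the same for the moment, N m; "gripper_width": opening from 0.0 (shut) to 1.0 (fully open).
Only numpy, scipy, OpenCV 4.12 (cv2) and the standard library are available. Lean on these libraries where they do the work, as an engineer would, in place of code of your own. Each camera call takes 0.05 s, during which the arm holds its last target. There are 200 camera calls.

## Working session

There is one attempt and no reset: what is moved stays moved. The work goes in short steps, Python scripts to look and compute and a shell command to move; the robot and the scene stay as the last step left them, time stands still between calls to the robot, and variables do not carry over. Pictures are saved under pics/ and viewed, about 8 in all and at most 12, crops included, and the job is handed in when it is done.

```bash
ls; mkdir -p pics
python3 - <<'E'
from station import *
import cv2
for n in("scene","top"):
    cv2.imwrite(f"pics/{n}0.png",capture(n)); print(n,camera_model(n))
s=sense();print(s)
E
```

```text
pics
scene {'mtx': array([[364.25812563,   0.        , 314.95221089],
       [  0.        , 364.25812563, 206.33986902],
       [  0.        ,   0.        ,   1.        ]]), 'xyz': array([0.82757033, 0.4184992 , 0.82843602]), 'orientation': array([[-0.86999463, -0.39781729,  0.29129152],
       [ 0.49303965, -0.69638533,  0.52149725],
       [-0.00460948,  0.59731808,  0.80199119]])}
top {'mtx': array([[439.19399601,   0.        , 317.99447844],
       [  0.        , 439.19399601, 193.34916276],
       [  0.        ,   0.        ,   1.        ]]), 'xyz': array([ 0.3333056 , -0.10294702,  1.49558267]), 'orientation': array([[-0.02891335,  0.98624863, -0.16271958],
       [-0.99953665, -0.0300757 , -0.0046839 ],
       [-0.0095134 ,  0.16250876,  0.98666124]])}
{'time_s': 0.1, 'joints': array([-6.21891193e+01,  2.20868083e+01,  3.87855976e-01, -2.37339132e-02,
       -6.84128022e+01, -1.48179018e+01]), 'joint_velocities': array([ 0.05838257, -0.04812447,  0.20210181,  0.06734572, -0.09400452,
        0.06491917]), 'effort': array([ 1.55668135e-04, -3.91688526e+01,  1.87933856e+01,  4.23192054e+00,
        1.34571307e-02, -7.27536099e-05]), 'tcp_pos': array([ 0.14045999, -0.60859881,  0.29126989]), 'ee_rot': array([[-9.74431926e-01, -2.24682216e-01, -5.69304424e-04],
       [-2.24682901e-01,  9.74430072e-01,  1.90486890e-03],
       [ 1.26757185e-04,  1.98407804e-03, -9.99998024e-01]]), 'wrist_force': array([-0.56519974,  0.89265213, -0.23877345]), 'moment': array([-0.04287314,  0.02087206,  0.00089291]), 'gripper_width': 1.0032181407326208}
```

View pics/scene0.png

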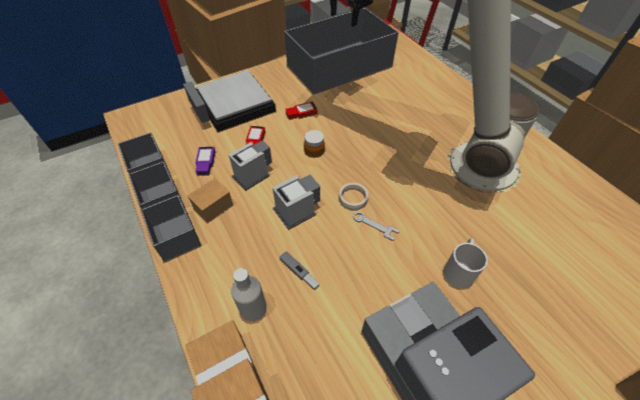

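View pics/top0.png

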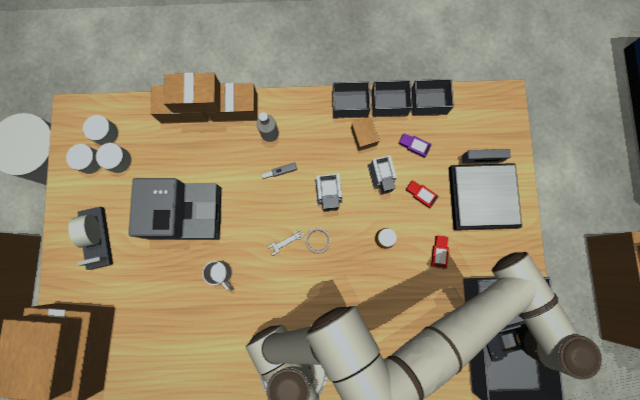

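The top view has two dispensers at about (329,190) and (384,172), with their noses pointing down the image. The printer is at about (175,208), with its mouth facing right. I'll enlarge these.

Run:
```python
import cv2,numpy as np
t=cv2.imread("pics/top0.png");s=cv2.imread("pics/scene0.png")
a=cv2.resize(t[145:220,305:405],None,fx=8,fy=8,interpolation=cv2.INTER_CUBIC)
cv2.imwrite("pics/c1.png",a)
b=cv2.resize(s[135:230,225:325],None,fx=4,fy=4,interpolation=cv2.INTER_CUBIC)
c=cv2.resize(t[170:245,125:225],None,fx=4,fy=4,interpolation=cv2.INTER_CUBIC)
h=max(b.shape[0],c.shape[0]);o=np.zeros((h,800,3),np.uint8);o[:b.shape[0],:400]=b;o[:c.shape[0],400:]=c
cv2.imwrite("pics/c2.png",o)
```

```text
(no output)
```

View pics/c1.png

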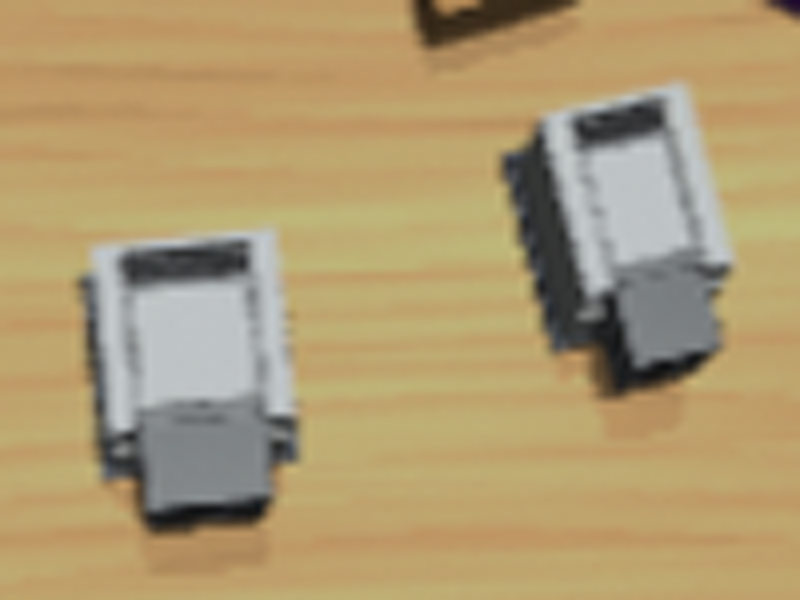

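View pics/c2.png

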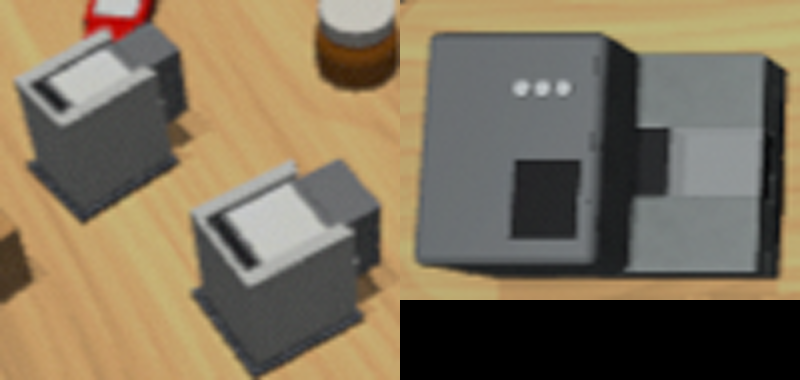

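The right dispenser, at full-image pixels around (384,172), is narrower in both views, so it's the narrow one. I'll cast rays through the corners I read off.

```bash
cat > h.py <<'E'
import numpy as np
from station import camera_model
def ray(n,uv):
    c=camera_model(n);K=c["mtx"];R=c["orientation"]
    d=np.array([(uv[0]-K[0,2])/K[0,0],-(uv[1]-K[1,2])/K[1,1],-1.]);return c["xyz"],R@d
def pt(n,uv,z):
    o,d=ray(n,uv);return o+d*(z-o[2])/d[2]
E
python3 - <<'E'
from h import *
def T(x,y): return ((x+.5)/8-.5+305,(y+.5)/8-.5+145)
def P(x,y): return ((x-400+.5)/4-.5+125,(y+.5)/4-.5+170)
def S(x,y): return ((x+.5)/4-.5+225,(y+.5)/4-.5+135)
def show(l,f,n,ps,z):
    q=[pt(n,f(*p),z)[:2] for p in ps];print(l,np.round(q,4).tolist(),'sides',[round(float(np.linalg.norm(q[i]-q[i-1])),4) for i in range(len(q))])
show('narrow walls T',T,"top",[(540,122),(685,85),(730,268),(588,318)],.0965)
show('narrow nose T',T,"top",[(612,275),(706,262),(718,345),(638,370)],.0925)
show('wide walls T',T,"top",[(92,246),(274,232),(295,415),(110,435)],.0965)
show('wide nose T',T,"top",[(138,405),(268,405),(270,500),(148,512)],.0925)
show('narrow walls S',S,"scene",[(17,78),(60,125),(155,73),(108,33)],.0965)
show('narrow nose S',S,"scene",[(152,65),(180,48),(156,27)],.0925)
show('printer front top',P,"top",[(768,55),(758,272)],.084)
show('printer hump top',P,"top",[(432,33),(603,36),(592,263),(415,262)],.174)
show('printer win',P,"top",[(757,128),(755,196),(668,193),(668,128)],.084)
show('printer foot',P,"top",[(785,70),(778,278)],0)
E
```

```text
narrow walls T [[0.6696, -0.276], [0.6833, -0.336], [0.6066, -0.3499], [0.5877, -0.2914]] sides [0.0833, 0.0615, 0.078, 0.0614]
narrow nose T [[0.6059, -0.3026], [0.6101, -0.341], [0.5757, -0.3439], [0.5665, -0.3111]] sides [0.0403, 0.0387, 0.0345, 0.0342]
wide walls T [[0.6236, -0.0917], [0.6271, -0.1658], [0.5517, -0.1715], [0.5458, -0.0968]] sides [0.078, 0.0742, 0.0757, 0.075]
wide nose T [[0.5583, -0.1085], [0.5567, -0.161], [0.518, -0.1604], [0.5146, -0.1112]] sides [0.0438, 0.0526, 0.0387, 0.0493]
narrow walls S [[0.6815, -0.3365], [0.6726, -0.2797], [0.5953, -0.2928], [0.6078, -0.3464]] sides [0.0744, 0.0575, 0.0784, 0.0551]
narrow nose S [[0.5925, -0.305], [0.5679, -0.3107], [0.5737, -0.339]] sides [0.0389, 0.0253, 0.0289]
printer front top [[0.6093, 0.2348], [0.4322, 0.2414]] sides [0.1772, 0.1772]
printer hump top [[0.617, 0.4727], [0.6105, 0.3406], [0.4364, 0.3447], [0.4411, 0.4785]] sides [0.176, 0.1323, 0.1742, 0.1339]
printer win [[0.5491, 0.2433], [0.4936, 0.2444], [0.4982, 0.3149], [0.5513, 0.3159]] sides [0.0726, 0.0556, 0.0707, 0.0532]
printer foot [[0.6121, 0.2401], [0.4325, 0.2448]] sides [0.1796, 0.1796]
```

Run:
```python
from h import *
from station import sense
for l,uv,z in [('cutterL',(263,178),.02),('cutterR',(297,166),.02),('wrenchL',(268,249),.008),('wrenchR',(302,232),.008),('tape',(317,240),.024),('mug',(216,270),.09),('mughandle',(231,289),.05),('jar',(387,237),.06),('red',(422,194),.02)]:
    print(l,np.round(pt('top',uv,z),3))
s=sense();p=s['tcp_pos'];print(p,'delta cm',100*(np.array([.5855,-.3240,.1435])-p),np.degrees(np.arctan2(s['ee_rot'][1,0],s['ee_rot'][0,0])))
```

```text
cutterL [0.636 0.091 0.02 ]
cutterR [ 0.674 -0.026  0.02 ]
wrenchL [0.394 0.078 0.008]
wrenchR [ 0.448 -0.038  0.008]
tape [ 0.418 -0.088  0.024]
mug [0.33  0.233 0.09 ]
mughandle [0.268 0.194 0.05 ]
jar [ 0.419 -0.316  0.06 ]
red [ 0.564 -0.449  0.02 ]
[ 0.14045999 -0.60859881  0.29126989] delta cm [ 44.50400062  28.45988129 -14.77698897] -167.01576755740282
```

```bash
python3 -m inch '[{"hand":0,"slide":[5,3,0],"yaw":0},{"hand":0,"slide":[10,6.4,0],"yaw":-0.01},{"hand":0,"slide":[15,9.6,0],"yaw":-0.02},{"hand":0,"slide":[20,12.8,0],"yaw":-0.03},{"hand":0,"slide":[25,16,0],"yaw":-0.043},{"hand":0,"slide":[30,19.2,0],"yaw":-0.043},{"hand":0,"slide":[35,22.4,0],"yaw":-0.043},{"hand":0,"slide":[40,25.6,-2],"yaw":-0.043},{"hand":0,"slide":[44.5,28.4,-5],"yaw":-0.043},{"hand":0,"slide":[44.5,28.4,-7],"yaw":-0.043}]'
```

```text
time_s: 1.35
tcp_pos: [0.5879, -0.3221, 0.2192]
ee_rot: [[-0.982, -0.187, -0.002], [-0.187, 0.982, 0.001], [0.002, 0.002, -1.0]]
wrist_force: [-0.9, -0.2, -0.5]
gripper_width: 1.005
```

Run:
```python
from station import *
import cv2,numpy as np
s=capture("scene");cv2.imwrite("pics/s1.png",s);
cv2.imwrite("pics/c3.png",cv2.resize(s[100:240,180:340],None,fx=4,fy=4,interpolation=cv2.INTER_CUBIC))
x=sense();print(x['time_s'],x['tcp_pos'],np.degrees(np.arctan2(x['ee_rot'][1,0],x['ee_rot'][0,0])),x['wrist_force'])
```

```text
1.4 [ 0.58545569 -0.32246237  0.21635889] -169.35013658612868 [-0.80690957  0.59727648 -3.82600094]
```

View pics/c3.png

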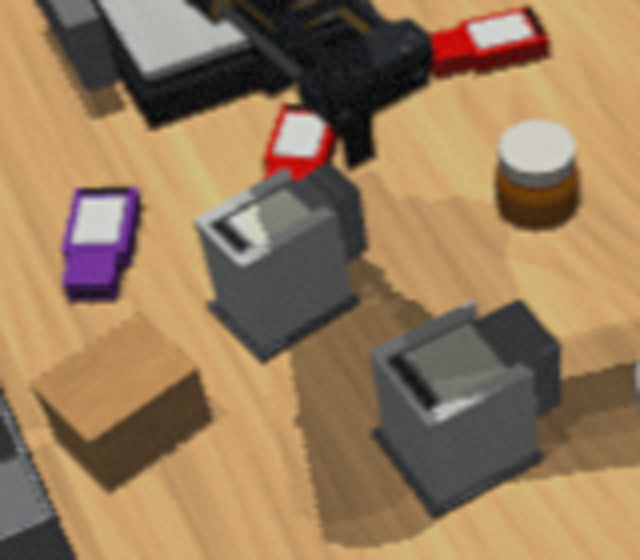

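The gripper hovers over the nose at about (350,150) in the crop, and both stacks are undisturbed. I'll descend, then close.

```bash
python3 -m inch '[{"hand":0,"slide":[0,0,-2],"yaw":0},{"hand":0,"slide":[0,0,-4],"yaw":0},{"hand":0,"slide":[0,0,-6],"yaw":0},{"hand":0,"slide":[0,0,-7.2],"yaw":0},{"hand":0,"slide":[0,0,-7.2],"yaw":0},{"hand":0,"slide":[0,0,-7.2],"yaw":0}]'
```

```text
time_s: 2.15
tcp_pos: [0.5859, -0.3253, 0.1512]
ee_rot: [[-0.983, -0.183, 0.001], [-0.183, 0.983, -0.001], [-0.001, -0.001, -1.0]]
wrist_force: [0.2, -0.4, 0.8]
gripper_width: 1.003
```

```bash
python3 -m inch '[{"hand":0,"slide":[0,0.1,-0.8],"yaw":0},{"hand":0.3,"slide":[0,0.1,-0.8],"yaw":0},{"hand":0.45,"slide":[0,0.1,-0.8],"yaw":0},{"hand":0.5,"slide":[0,0.1,-0.8],"yaw":0},{"hand":0.5,"slide":[0,0.1,-0.8],"yaw":0}]'
```

```text
time_s: 2.78
tcp_pos: [0.5856, -0.324, 0.1424]
ee_rot: [[-0.983, -0.183, 0.0], [-0.183, 0.983, -0.0], [-0.0, -0.0, -1.0]]
wrist_force: [-0.2, 0.5, 0.4]
gripper_width: 0.632
```

```bash
python3 -m inch '[{"hand":0.55,"slide":[0,0,0],"yaw":0},{"hand":0.6,"slide":[0,0,0],"yaw":0},{"hand":0.7,"slide":[0,0,0],"yaw":0},{"hand":0.7,"slide":[0,0,0],"yaw":0},{"hand":0.7,"slide":[0,0,0],"yaw":0}]'
```

```text
time_s: 3.4
tcp_pos: [0.5856, -0.3245, 0.1423]
ee_rot: [[-0.983, -0.182, 0.0], [-0.182, 0.983, -0.001], [-0.0, -0.001, -1.0]]
wrist_force: [-0.1, -5.4, -1.2]
gripper_width: 0.432
```

```bash
python3 -m inch '[{"hand":0.7,"slide":[-0.59,-0.11,0],"yaw":0},{"hand":0.7,"slide":[-1.18,-0.22,0],"yaw":0},{"hand":0.7,"slide":[-1.97,-0.36,0],"yaw":0},{"hand":0.7,"slide":[-2.95,-0.55,0],"yaw":0},{"hand":0.7,"slide":[-3.93,-0.73,0],"yaw":0}]'
```

```text
time_s: 4.03
tcp_pos: [0.5514, -0.3305, 0.1424]
ee_rot: [[-0.983, -0.184, 0.013], [-0.184, 0.983, -0.002], [-0.013, -0.004, -1.0]]
wrist_force: [12.2, 0.1, -6.9]
gripper_width: 0.431
```

```bash
python3 -m inch '[{"hand":0.7,"slide":[-0.98,-0.18,0],"yaw":0},{"hand":0.7,"slide":[-1.97,-0.36,0],"yaw":0},{"hand":0.7,"slide":[-2.95,-0.55,0],"yaw":0},{"hand":0.7,"slide":[-3.93,-0.73,0],"yaw":0},{"hand":0.7,"slide":[-4.9,-0.91,0],"yaw":0},{"hand":0.7,"slide":[-5.9,-1.09,0],"yaw":0},{"hand":0.7,"slide":[-6.9,-1.27,0],"yaw":0},{"hand":0.7,"slide":[-7.9,-1.45,0],"yaw":0},{"hand":0.7,"slide":[-8.4,-1.55,0],"yaw":0},{"hand":0.7,"slide":[-8.4,-1.55,0],"yaw":0}]'
python3 - <<'E'
from station import *
import cv2,numpy as np
s=capture("scene")
a=cv2.resize(s[100:220,200:340],None,fx=4,fy=4,interpolation=cv2.INTER_CUBIC)
cv2.imwrite("pics/c4.png",a)
E
```

```text
time_s: 5.28
tcp_pos: [0.4613, -0.3468, 0.1418]
ee_rot: [[-0.983, -0.182, -0.002], [-0.182, 0.983, 0.001], [0.001, 0.001, -1.0]]
wrist_force: [-0.2, -0.4, -2.1]
gripper_width: 0.436
```

View pics/c4.png

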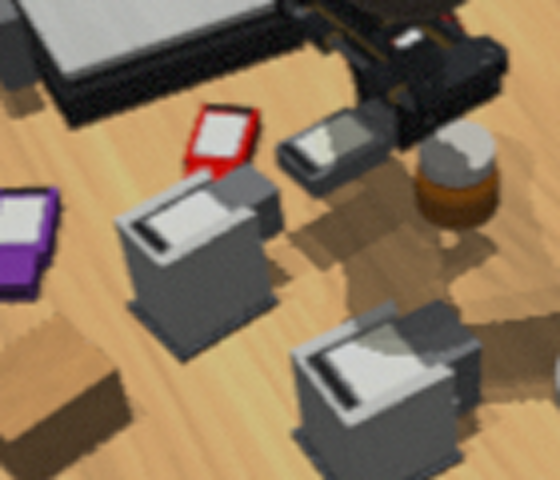

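The top cassette is out at crop (335,150), and the next one has risen with its label under the lips at (185,220). I'll lift it and carry it toward the printer.

```bash
python3 -m inch '[{"hand":0.7,"slide":[0,0,2],"yaw":0},{"hand":0.7,"slide":[0,0,5],"yaw":0},{"hand":0.7,"slide":[0,0,8],"yaw":0},{"hand":0.7,"slide":[0.5,2,10],"yaw":-0.08},{"hand":0.7,"slide":[1,6,10],"yaw":-0.2},{"hand":0.7,"slide":[1.5,10,10],"yaw":-0.33},{"hand":0.7,"slide":[2,14,10],"yaw":-0.47},{"hand":0.7,"slide":[2.5,18,10],"yaw":-0.61},{"hand":0.7,"slide":[3,22,10],"yaw":-0.75},{"hand":0.7,"slide":[3.5,26,10],"yaw":-0.89}]' && python3 -m inch '[{"hand":0.7,"slide":[0.4,4,0],"yaw":-0.14},{"hand":0.7,"slide":[0.8,8,0],"yaw":-0.28},{"hand":0.7,"slide":[1.2,12,0],"yaw":-0.42},{"hand":0.7,"slide":[1.6,16,0],"yaw":-0.56},{"hand":0.7,"slide":[2,19,0],"yaw":-0.7},{"hand":0.7,"slide":[2.1,21.5,0],"yaw":-0.8},{"hand":0.7,"slide":[2.1,22.5,0],"yaw":-0.897},{"hand":0.7,"slide":[2.1,22.5,0],"yaw":-0.897},{"hand":0.7,"slide":[2.1,22.5,0],"yaw":-0.897},{"hand":0.7,"slide":[2.1,22.5,0],"yaw":-0.897}]'
```

```text
time_s: 6.58
tcp_pos: [0.4974, -0.0853, 0.2423]
ee_rot: [[-0.758, 0.652, 0.0], [0.652, 0.758, 0.0], [-0.0, 0.0, -1.0]]
wrist_force: [0.3, -0.3, -1.5]
gripper_width: 0.432
time_s: 7.82
tcp_pos: [0.5308, -0.0502, 0.1926]
ee_rot: [[-0.083, 0.997, 0.002], [0.986, 0.082, 0.143], [0.142, 0.014, -0.99]]
wrist_force: [-0.2, 0.5, -1.3]
gripper_width: 0.434
```

Run:
```python
from station import *
s=sense();print(s['joints'],s['joint_velocities'],s['tcp_pos'])
```

```text
[   8.04764068   19.19706994  -16.214437    -10.06430472  -53.7318712
 -177.40369616] [-10.94908549   1.02877744  -4.33444223   7.78822379   4.60934181
  -0.0343685 ] [ 0.53083177 -0.0501616   0.19257666]
```

Joint 6 hit its range because I had the yaw relation reversed: yaw ≈ j1+j6+270°. I'll turn back and lay the cassette down at about 115° instead.

```bash
python3 -m inch '[{"hand":0.7,"slide":[0,0,0],"yaw":0.12},{"hand":0.7,"slide":[0,0,0],"yaw":0.25},{"hand":0.7,"slide":[0,0,0],"yaw":0.4},{"hand":0.7,"slide":[0,0,0],"yaw":0.5},{"hand":0.7,"slide":[0,0,0],"yaw":0.5}]'
python3 - <<'E'
from station import *
s=sense();print(s['joints'],s['tcp_pos'],s['ee_rot'])
E
```

```text
time_s: 8.45
tcp_pos: [0.5311, -0.0494, 0.1928]
ee_rot: [[-0.545, 0.836, -0.067], [0.826, 0.549, 0.127], [0.143, 0.014, -0.99]]
wrist_force: [0.8, 0.3, -2.8]
gripper_width: 0.436
[   8.31761514   20.56295848  -14.36813176   -9.15564509  -58.15084182
 -149.91597366] [ 0.53114127 -0.04944828  0.19282467] [[-0.54503084  0.83576507 -0.06661931]
 [ 0.82620169  0.54890612  0.12685754]
 [ 0.14259085  0.01410029 -0.98968128]]
```

The command was rebased with an 8° pitch about the jaw axis. That doesn't affect a side grip, so I can work with it. I'll move to the lay-down spot and lower the cassette.

```bash
python3 -m inch '[{"hand":0.7,"slide":[-0.5,2,0],"yaw":0},{"hand":0.7,"slide":[-1.2,6,0],"yaw":0},{"hand":0.7,"slide":[-2,10,0],"yaw":0},{"hand":0.7,"slide":[-2.7,13.5,-1.5],"yaw":0},{"hand":0.7,"slide":[-3.1,15.3,-4],"yaw":0},{"hand":0.7,"slide":[-3.1,15.3,-7],"yaw":0},{"hand":0.7,"slide":[-3.1,15.3,-9],"yaw":0},{"hand":0.7,"slide":[-3.1,15.3,-10],"yaw":0},{"hand":0.7,"slide":[-3.1,15.3,-10],"yaw":0}]';python3 - <<'E'
from station import *
s=sense();print(s['joints'])
E
```

```text
time_s: 9.57
tcp_pos: [0.5, 0.1036, 0.0925]
ee_rot: [[-0.545, 0.836, -0.068], [0.826, 0.549, 0.127], [0.143, 0.013, -0.99]]
wrist_force: [0.6, -0.0, -1.1]
gripper_width: 0.428
[  25.53490877   25.98375269  -23.1709533   -12.4267914   -41.88028037
 -162.82871203]
```

```bash
python3 -m inch '[{"hand":0.7,"slide":[0,0,-0.5],"yaw":0},{"hand":0.7,"slide":[0,0,-0.8],"yaw":0},{"hand":0.7,"slide":[0,0,-1.0],"yaw":0},{"hand":0.7,"slide":[0,0,-1.2],"yaw":0},{"hand":0.7,"slide":[0,0,-1.2],"yaw":0}]'
python3 -m inch '[{"hand":0.7,"slide":[0,0,-0.15],"yaw":0},{"hand":0.7,"slide":[0,0,-0.3],"yaw":0},{"hand":0.7,"slide":[0,0,-0.3],"yaw":0}]'
```

```text
time_s: 10.2
tcp_pos: [0.5001, 0.1042, 0.0812]
ee_rot: [[-0.546, 0.835, -0.067], [0.825, 0.55, 0.128], [0.143, 0.015, -0.99]]
wrist_force: [-1.7, 2.4, 4.7]
gripper_width: 0.432
time_s: 10.58
tcp_pos: [0.5003, 0.104, 0.0778]
ee_rot: [[-0.546, 0.835, -0.066], [0.825, 0.55, 0.128], [0.143, 0.015, -0.99]]
wrist_force: [-1.1, 3.4, 3.2]
gripper_width: 0.436
```

```bash
python3 -m inch '[{"hand":0.7,"slide":[0,0,-0.15],"yaw":0},{"hand":0.7,"slide":[0,0,-0.3],"yaw":0},{"hand":0.7,"slide":[0,0,-0.3],"yaw":0},{"hand":0.5,"slide":[0,0,-0.3],"yaw":0},{"hand":0.4,"slide":[0,0,-0.3],"yaw":0},{"hand":0.2,"slide":[0,0,-0.3],"yaw":0},{"hand":0,"slide":[0,0,-0.3],"yaw":0},{"hand":0,"slide":[0,0,-0.3],"yaw":0},{"hand":0,"slide":[0,0,-0.3],"yaw":0}]'
python3 -m inch '[{"hand":0,"slide":[0,0,1],"yaw":0},{"hand":0,"slide":[0,0,3],"yaw":0},{"hand":0,"slide":[0,0,6],"yaw":0},{"hand":0,"slide":[0,0,9],"yaw":0},{"hand":0,"slide":[0,-3,12],"yaw":0},{"hand":0,"slide":[-2,-8,12],"yaw":0.15},{"hand":0,"slide":[-4,-12,12],"yaw":0.3},{"hand":0,"slide":[-5,-16,12],"yaw":0.45},{"hand":0,"slide":[-5,-20,12],"yaw":0.6},{"hand":0,"slide":[-5,-20,12],"yaw":0.75}]'
python3 - <<'E'
from station import *
import cv2,numpy as np
t=capture("top");cv2.imwrite("pics/t2.png",t);s=capture("scene");cv2.imwrite("pics/s2.png",s)
print(sense()['joints'])
a=cv2.resize(t[130:270,180:320],None,fx=4,fy=4,interpolation=cv2.INTER_CUBIC);cv2.imwrite("pics/c5.png",a)
E
```

```text
time_s: 11.7
tcp_pos: [0.5, 0.1038, 0.0748]
ee_rot: [[-0.546, 0.835, -0.067], [0.826, 0.55, 0.127], [0.143, 0.014, -0.99]]
wrist_force: [-0.2, -0.1, -0.5]
gripper_width: 0.952
time_s: 12.95
tcp_pos: [0.4497, -0.0983, 0.1955]
ee_rot: [[-0.963, 0.235, -0.135], [0.231, 0.972, 0.047], [0.142, 0.014, -0.99]]
wrist_force: [-0.3, 0.4, 0.5]
gripper_width: 1.006
[   6.2080141    15.22033062  -24.06761771   -4.16659645  -58.21851967
 -107.45709917]
```

View pics/c5.png

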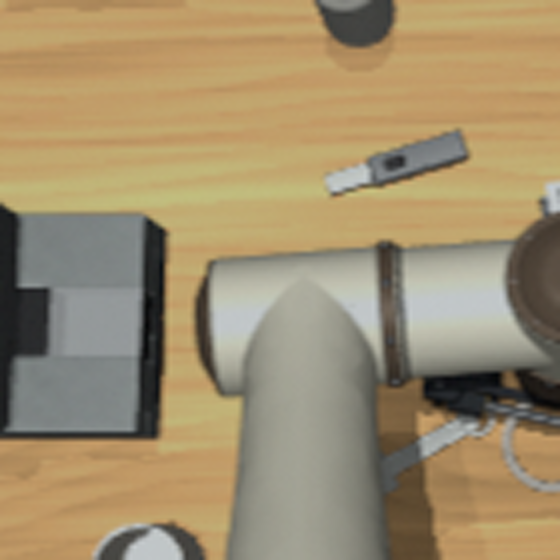

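The arm hides the cassette in the top view. I'll use the scene view while I turn the tool toward the tail grip.

```bash
python3 -m inch '[{"hand":0,"slide":[0,0,0],"yaw":0.17},{"hand":0,"slide":[0,0,0],"yaw":0.34},{"hand":0,"slide":[0,0,0],"yaw":0.51},{"hand":0,"slide":[0,0,0],"yaw":0.68},{"hand":0,"slide":[0,0,0],"yaw":0.85},{"hand":0,"slide":[0,0,0],"yaw":1.02},{"hand":0,"slide":[0,0,0],"yaw":1.19},{"hand":0,"slide":[0,0,0],"yaw":1.36},{"hand":0,"slide":[0,0,0],"yaw":1.53},{"hand":0,"slide":[0,0,0],"yaw":1.7}]'
python3 -m inch '[{"hand":0,"slide":[0,0,0],"yaw":0.17},{"hand":0,"slide":[0,0,0],"yaw":0.34},{"hand":0,"slide":[0,0,0],"yaw":0.51},{"hand":0,"slide":[0,0,0],"yaw":0.68},{"hand":0,"slide":[0,0,0],"yaw":0.68}]'
python3 - <<'E'
from station import *
import cv2,numpy as np
s=capture("scene");cv2.imwrite("pics/s3.png",s);t=capture("top");cv2.imwrite("pics/t3.png",t)
print(sense()['joints'])
c=camera_model("scene")
p=c["orientation"].T@(np.array([.517,.08,.02])-c["xyz"]);k=c["mtx"]@[p[0],-p[1],-p[2]];u,v=(k[:2]/k[2]).astype(int);print(u,v)
x0,y0=u-50,v-40
a=cv2.resize(s[y0:y0+75,x0:x0+100],None,fx=8,fy=8,interpolation=cv2.INTER_CUBIC);cv2.imwrite("pics/c6.png",a);print(x0,y0)
E
```

```text
time_s: 14.3
tcp_pos: [0.4501, -0.0957, 0.1952]
ee_rot: [[-0.103, -0.994, -0.028], [-0.984, 0.106, -0.141], [0.143, 0.013, -0.99]]
wrist_force: [-0.7, -0.1, -0.3]
gripper_width: 1.0
time_s: 14.92
tcp_pos: [0.4498, -0.0959, 0.1952]
ee_rot: [[0.533, -0.843, 0.066], [-0.834, -0.537, -0.128], [0.143, 0.013, -0.99]]
wrist_force: [-0.4, 0.2, -0.3]
gripper_width: 1.002
[ 12.2332888   10.19309543 -37.12348157  12.20416076 -41.1690548
  11.21683635]
357 255
307 215
```

View pics/c6.png

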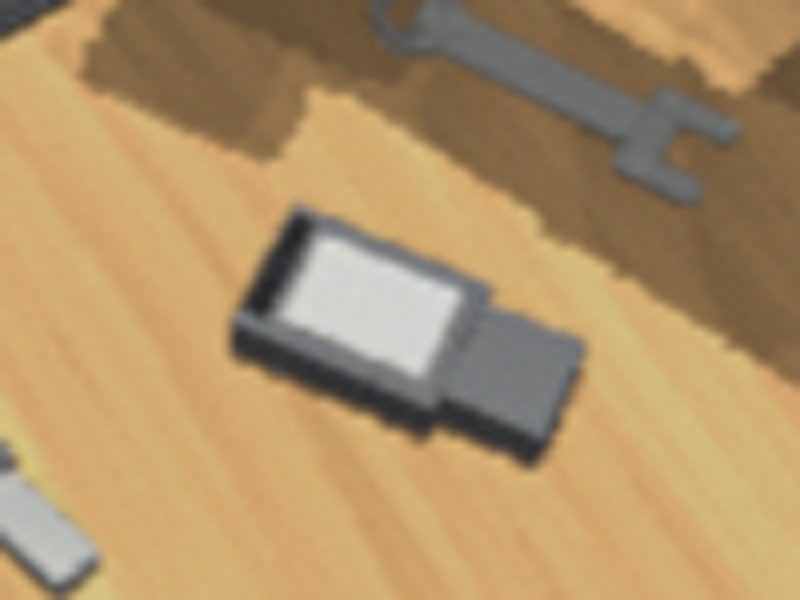

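The cassette lies flat with its tail at crop (265,262) and its nose at (560,395). I'll measure it from the corners.

Run:
```python
from h import *
from station import sense
def S(x,y): return ((x+.5)/8-.5+307,(y+.5)/8-.5+215)
q=np.array([pt("scene",S(*p),.022)[:2] for p in [(298,208),(233,315),(432,405),(490,287),(583,347),(538,437)]])
print(np.round(q,4)); L=np.linalg.norm
print('tailw',L(q[0]-q[1]),'side',L(q[1]-q[2]),L(q[0]-q[3]),'nose',L(q[4]-q[5]))
for a,b in((1,2),(0,3)): d=q[b]-q[a];print(np.degrees(np.arctan2(d[1],d[0])))
tail=(q[0]+q[1])/2;nose=(q[4]+q[5])/2;d=nose-tail;print(tail,nose,L(d),np.degrees(np.arctan2(d[1],d[0])))
u=d/L(d);s=sense();tz=s['ee_rot'][:,2]
g=nose-u*93; 
g=(nose+tail)/2-u*.041
print('grip',g,'TCP target',g-.051*tz[:2],'now',s['tcp_pos'],'tool x',np.degrees(np.arctan2(s['ee_rot'][1,0],s['ee_rot'][0,0])))
```

```text
[[0.5243 0.0268]
 [0.563  0.0498]
 [0.5262 0.107 ]
 [0.4871 0.0815]
 [0.4741 0.1136]
 [0.5042 0.1321]]
tailw 0.045033829519022524 side 0.06797514059238018 0.0661578318209362 nose 0.03533562653474302
122.72492468200802
124.18679229551466
[0.54363455 0.03830238] [0.48914339 0.12283057] 0.10056987717567616 122.80788052527927
grip [0.53860375 0.0461063 ] TCP target [0.53523765 0.05263844] now [ 0.45015387 -0.09592999  0.19512479] tool x -57.39838590009391
```

```bash
python3 -m inch '[{"hand":0,"slide":[2,3,0],"yaw":0},{"hand":0,"slide":[4,7,0],"yaw":0},{"hand":0,"slide":[6,11,0],"yaw":0},{"hand":0,"slide":[8.5,14.8,0],"yaw":0},{"hand":0,"slide":[8.5,14.8,-3],"yaw":0},{"hand":0,"slide":[8.5,14.8,-6],"yaw":0},{"hand":0,"slide":[8.5,14.8,-9],"yaw":0},{"hand":0,"slide":[8.5,14.8,-11],"yaw":0},{"hand":0,"slide":[8.5,14.8,-12],"yaw":0},{"hand":0,"slide":[8.5,14.8,-12],"yaw":0}]'
```

```text
time_s: 16.27
tcp_pos: [0.535, 0.0518, 0.0744]
ee_rot: [[0.535, -0.842, 0.065], [-0.832, -0.539, -0.129], [0.143, 0.015, -0.99]]
wrist_force: [-0.1, 0.2, -0.1]
gripper_width: 0.993
```

```bash
python3 -m inch '[{"hand":0.2,"slide":[0,0,-0.1],"yaw":0},{"hand":0.35,"slide":[0,0,-0.1],"yaw":0},{"hand":0.45,"slide":[0,0,-0.1],"yaw":0},{"hand":0.6,"slide":[0,0,-0.1],"yaw":0},{"hand":0.6,"slide":[0,0,-0.1],"yaw":0},{"hand":0.6,"slide":[0,0,-0.1],"yaw":0},{"hand":0.6,"slide":[0,0,-0.1],"yaw":0}]'
```

```text
time_s: 17.15
tcp_pos: [0.5352, 0.052, 0.074]
ee_rot: [[0.536, -0.841, 0.066], [-0.832, -0.54, -0.128], [0.143, 0.014, -0.99]]
wrist_force: [-0.7, -0.1, 2.9]
gripper_width: 0.575
```

The opening reads 50 mm, so the tail is gripped. I'll lift, align with the printer axis about 25 mm short of the mouth, then look.

```bash
python3 -m inch '[{"hand":0.6,"slide":[0,0,2],"yaw":0},{"hand":0.6,"slide":[0,0,4.4],"yaw":0},{"hand":0.6,"slide":[-0.2,1,4.4],"yaw":-0.1},{"hand":0.6,"slide":[-0.5,2.5,4.4],"yaw":-0.22},{"hand":0.6,"slide":[-0.9,4,4.4],"yaw":-0.34},{"hand":0.6,"slide":[-1.3,5.5,4.4],"yaw":-0.46},{"hand":0.6,"slide":[-1.6,7,4.4],"yaw":-0.55},{"hand":0.6,"slide":[-1.7,7.7,4.4],"yaw":-0.605},{"hand":0.6,"slide":[-1.7,7.7,4.4],"yaw":-0.605},{"hand":0.6,"slide":[-1.7,7.7,4.4],"yaw":-0.605}]'
python3 - <<'E'
from station import *
import cv2,numpy as np
s=capture("scene");cv2.imwrite("pics/s4.png",s);t=capture("top");cv2.imwrite("pics/t4.png",t)
c=camera_model("scene")
p=c["orientation"].T@(np.array([.52,.2,.05])-c["xyz"]);k=c["mtx"]@[p[0],-p[1],-p[2]];u,v=(k[:2]/k[2]).astype(int)
x0,y0=u-50,v-40;print(x0,y0)
a=cv2.resize(s[y0:y0+75,x0:x0+100],None,fx=8,fy=8,interpolation=cv2.INTER_CUBIC);cv2.imwrite("pics/c7.png",a)
E
```

```text
time_s: 18.4
tcp_pos: [0.5176, 0.1284, 0.1173]
ee_rot: [[-0.031, -0.999, -0.02], [-0.989, 0.034, -0.143], [0.144, 0.015, -0.989]]
wrist_force: [-0.3, -0.1, -1.7]
gripper_width: 0.573
336 250
```

View pics/c7.png

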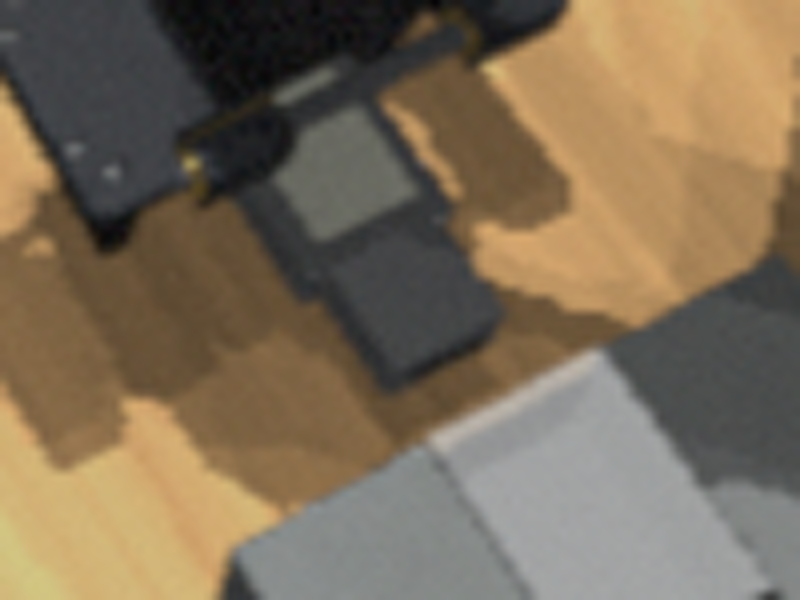

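The nose front is at crop (440,345), and the mouth window's front edge runs from (430,437) to (603,350). I'll compare the two centrelines.

Run:
```python
from h import *
def S(x,y): return ((x+.5)/8-.5+336,(y+.5)/8-.5+250)
def f(ps,z): return np.array([pt("scene",S(*p),z)[:2] for p in ps])
w=f([(430,437),(603,350),(525,600),(770,590)],.084);print('win',np.round(w,4),np.linalg.norm(w[0]-w[1]))
a=lambda d:np.degrees(np.arctan2(d[1],d[0]))
print('dirs',a(w[2]-w[0]),a(w[3]-w[1]),'front edge',a(w[0]-w[1])-90)
e=f([(235,550),(770,255)],.084);print('edge',np.round(e,4),np.linalg.norm(e[0]-e[1]),a(e[0]-e[1])+90, e.mean(0))
n=f([(388,376),(497,308),(328,275),(443,222)],.066);print('nose',np.round(n,4),np.linalg.norm(n[0]-n[1]),a(n[0]-n[2]),a(n[1]-n[3]))
m=(w[0]+w[1])/2;k=(n[0]+n[1])/2;print('mouth',m,'nose',k,'lateral of nose',(k-m)@[.9995,-.033])
```

```text
win [[0.5478 0.2378]
 [0.4926 0.2412]
 [0.5527 0.285 ]
 [0.4965 0.314 ]] 0.05529326797272697
dirs 84.12332092482173 86.96766262644081 front edge -93.44265195130437
edge [[0.6099 0.2375]
 [0.4352 0.242 ]] 0.17473852175429708 88.54418280655979 [0.52254746 0.23973365]
nose [[0.5406 0.2136]
 [0.5024 0.2124]
 [0.5376 0.181 ]
 [0.4998 0.1838]] 0.03826611767706634 84.69611166633673 84.74097257851807
mouth [0.52022118 0.23950824] nose [0.5215198  0.21303349] lateral of nose 0.002171640602870361
```

```bash
python3 -m inch '[{"hand":0.6,"slide":[-0.05,1,0],"yaw":0},{"hand":0.6,"slide":[0,2,0],"yaw":0},{"hand":0.6,"slide":[0.03,3,0],"yaw":0},{"hand":0.6,"slide":[0.07,4,0],"yaw":0},{"hand":0.6,"slide":[0.1,4.7,0],"yaw":0},{"hand":0.6,"slide":[0.12,5.3,0],"yaw":0},{"hand":0.6,"slide":[0.12,5.3,0],"yaw":0}]'
```

```text
time_s: 19.38
tcp_pos: [0.5196, 0.1831, 0.1178]
ee_rot: [[-0.031, -0.999, -0.018], [-0.989, 0.033, -0.141], [0.142, 0.013, -0.99]]
wrist_force: [-0.2, 1.5, -2.7]
gripper_width: 0.569
```

```bash
python3 -m inch '[{"hand":0.6,"slide":[0.02,0.5,0],"yaw":0},{"hand":0.6,"slide":[0.03,1,0],"yaw":0},{"hand":0.6,"slide":[0.05,1.5,0],"yaw":0},{"hand":0.6,"slide":[0.06,2,0],"yaw":0},{"hand":0.6,"slide":[0.06,2,0],"yaw":0}]'
```

```text
time_s: 20.0
tcp_pos: [0.52, 0.2026, 0.1177]
ee_rot: [[-0.032, -0.999, -0.018], [-0.989, 0.034, -0.142], [0.142, 0.014, -0.99]]
wrist_force: [-0.3, 1.1, -3.4]
gripper_width: 0.571
```

```bash
python3 -m inch '[{"hand":0.6,"slide":[0.02,0.5,0],"yaw":0},{"hand":0.6,"slide":[0.03,1,-0.1],"yaw":0},{"hand":0.6,"slide":[0.05,1.5,-0.2],"yaw":0},{"hand":0.6,"slide":[0.06,1.9,-0.25],"yaw":0},{"hand":0.6,"slide":[0.07,2.1,-0.3],"yaw":0},{"hand":0.6,"slide":[0.07,2.1,-0.3],"yaw":0}]'
```

```text
time_s: 20.75
tcp_pos: [0.5206, 0.2232, 0.1147]
ee_rot: [[-0.032, -0.999, -0.019], [-0.989, 0.034, -0.142], [0.143, 0.014, -0.99]]
wrist_force: [-0.3, 0.8, -3.7]
gripper_width: 0.57
```

```bash
python3 -m inch '[{"hand":0.6,"slide":[0.01,0.3,0],"yaw":0},{"hand":0.6,"slide":[0.02,0.5,0],"yaw":0},{"hand":0.6,"slide":[0.02,0.6,0],"yaw":0},{"hand":0.6,"slide":[0.02,0.6,0],"yaw":0}]'; python3 -m inch '[{"hand":0.6,"slide":[0.0,0.1,0],"yaw":0},{"hand":0.6,"slide":[0,0.2,0],"yaw":0},{"hand":0.6,"slide":[0,0.2,0],"yaw":0}]'
```

```text
time_s: 21.25
tcp_pos: [0.5206, 0.2272, 0.1147]
ee_rot: [[-0.033, -0.999, -0.021], [-0.989, 0.035, -0.146], [0.146, 0.016, -0.989]]
wrist_force: [3.0, -6.0, -2.3]
gripper_width: 0.57
time_s: 21.62
tcp_pos: [0.5204, 0.2275, 0.1147]
ee_rot: [[-0.034, -0.999, -0.022], [-0.988, 0.037, -0.149], [0.149, 0.017, -0.989]]
wrist_force: [4.0, -9.9, -2.1]
gripper_width: 0.573
```

It met the end wall at y=0.2272, where I expected about 0.228. I'll release, back off and look.

```bash
python3 -m inch '[{"hand":0.6,"slide":[0,0,-0.1],"yaw":0},{"hand":0.5,"slide":[0,0,-0.1],"yaw":0},{"hand":0.35,"slide":[0,0,-0.1],"yaw":0},{"hand":0.2,"slide":[0,0,-0.1],"yaw":0},{"hand":0,"slide":[0,0,-0.1],"yaw":0},{"hand":0,"slide":[0,0,-0.1],"yaw":0},{"hand":0,"slide":[0,0,0],"yaw":0}]'; python3 -m inch '[{"hand":0,"slide":[0,-1,1],"yaw":0},{"hand":0,"slide":[0,-2,3],"yaw":0},{"hand":0,"slide":[0,-4,6],"yaw":0},{"hand":0,"slide":[0,-7,9],"yaw":0},{"hand":0,"slide":[-2,-12,11],"yaw":0},{"hand":0,"slide":[-4,-17,11],"yaw":0},{"hand":0,"slide":[-6,-21,11],"yaw":0},{"hand":0,"slide":[-6,-24,11],"yaw":0},{"hand":0,"slide":[-6,-24,11],"yaw":0},{"hand":0,"slide":[-6,-24,11],"yaw":0}]'
python3 - <<'E'
from station import *
import cv2,numpy as np
s=capture("scene");cv2.imwrite("pics/s5.png",s)
a=cv2.resize(s[255:345,345:455],None,fx=7,fy=6,interpolation=cv2.INTER_CUBIC);cv2.imwrite("pics/c8.png",a)
b=s[100:220,200:340];a=cv2.resize(b,None,fx=2,fy=2);cv2.imwrite("pics/c9.png",s)
E
```

```text
time_s: 22.5
tcp_pos: [0.5207, 0.2311, 0.1147]
ee_rot: [[-0.032, -0.999, -0.019], [-0.989, 0.034, -0.143], [0.143, 0.014, -0.99]]
wrist_force: [-0.9, 0.5, 0.4]
gripper_width: 0.971
time_s: 23.75
tcp_pos: [0.4609, -0.0091, 0.2252]
ee_rot: [[-0.033, -0.999, -0.018], [-0.989, 0.035, -0.142], [0.143, 0.013, -0.99]]
wrist_force: [-0.1, 0.1, -0.7]
gripper_width: 0.999
```

View pics/c8.png

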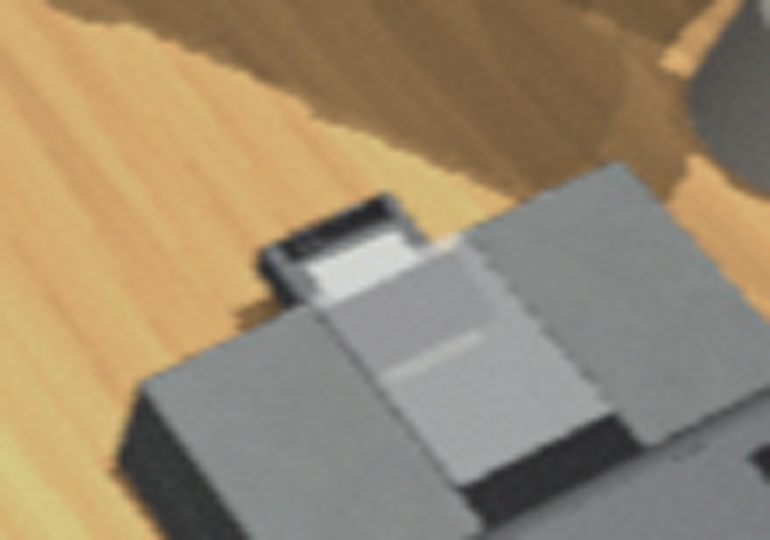

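View pics/c9.png

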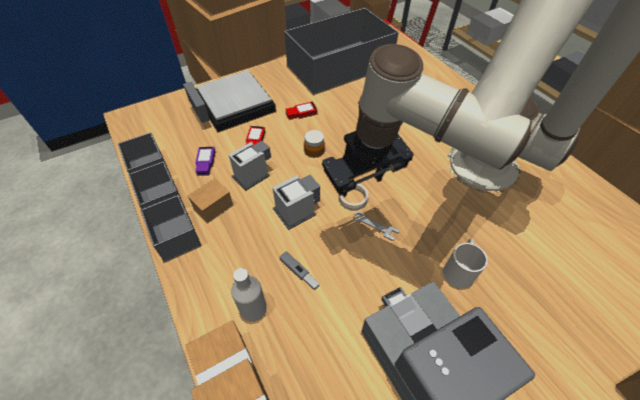

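The cassette sits in the bay with its tail at crop (258,255)–(388,195), and everything else is in place. A last numeric check of the protrusion and angle follows.

Run:
```python
from h import *
def S(x,y): return ((x+.5)/7-.5+345,(y+.5)/6-.5+255)
f=lambda p,z:pt("scene",S(*p),z)[:2]
a,b=f((262,250),.062),f((388,195),.062);m=(a+b)/2;w=(f((315,303),.084)+f((462,235),.084))/2
u=np.array([.033,.9995]);d=a-b;print(a,b,np.linalg.norm(d),'tail out',(w-m)@u,'lateral',(m-w)@[u[1],-u[0]],'angle',np.degrees(np.arctan2(d[1],d[0]))+90)
e=(f((143,383),.084)+f((620,163),.084))/2;print('front mid',e,'tail out',(e-m)@u)
```

```text
[0.54267207 0.20972163] [0.49473845 0.21202098] 0.047988738294061695 tail out 0.029839964207565833 lateral -0.001542318499624731 angle 87.25366267073478
front mid [0.52152638 0.24086963] tail out 0.03007641792341854
```

The tail stands out 30 mm, as it should, so I'm handing in.

```bash
python3 -c "
from station import *
print(finish_job())"
```

```text
the job is handed in; nothing more can be done
None
```

The narrow cassette is loaded nose first in the printer bay and let go, and the job is handed in. It finished at about 24 s of the 67 s allowed, and `finish_job` gave no verdict.

I drew the top cassette out by its nose and laid it on the bench. I then changed the grip to its tail and pushed it through the flap until it met the end wall with about 10 N.

**Last checks, from the scene camera:**
- **Seating:** the tail stands 29.8–30.1 mm out of the mouth, against the 30 mm expected when fully home.
- **Alignment:** it is about 1.5 mm off the middle line and about 1° off the printer axis.
- **Dispenser:** the next cassette could be seen risen under the lips right after the draw. I had no reading of the follower's height or of the flap angle.
- **Bystanders:** the wide stack and the objects on the bench look unmoved in the last picture.
- **Robot:** the arm is clear of everything.

**What went wrong:** my first carry ran joint 6 into its range limit, because I had its sign reversed. That left the tool pitched about 8° for the rest of the job. I laid the cassette down at a different angle than planned and gripped its sides with that pitch. The cassette still looked flat on the bench.

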